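# Fetch the heatsink from behind the cleaner, flux and screws

## Task

Clear the can, the bottle and the jar out of the wooden tray and stand all three on the blue mat; then fetch the finned heatsink from behind them and set it flat and square on the bare metal pad of the green circuit board in the holder, its fins along the pad's longer side. With the heatsink on its pad, put the can, the bottle and the jar back upright in the tray, each on the very spot where it stood at the start. Do not topple any of the three, and do not disturb the transformer in the tray or the screwdriver on the mat.

Things in the scene. Friction and masses are not known exactly. Their poses are not given: they have to be found in the camera images.
- can_mid (a point): Aluminium spray can, 52 mm in diameter and 84 mm tall, with a white cap (38 mm diameter, 16 mm) on top, 100 mm in all, about 200 g. Point: on its axis, half-way up (50 mm above its underside); z is up. Best gripped across the metal body, 10 to 15 mm above this point. At the start it stands on one of the three black discs in the tray.
- bottle_mid (a point): Amber glass flux bottle: round body 44 mm in diameter, 52 mm tall, glass shoulder up to 59 mm, then a black cap 26 mm in diameter up to 92 mm above the underside; about 130 g. Point: on its axis, half-way up (46 mm above its underside); z is up. Best gripped across the cap, about 34 mm above this point. At the start it stands on one of the black discs in the tray.
- jar_mid (a point): Glass jar of brass screws with a steel lid, 56 mm in diameter and 84 mm tall over all, about 240 g. Point: on its axis, half-way up (42 mm above its underside); z is up. Can be gripped across its upper part, 15 to 20 mm above this point. At the start it stands on one of the three black discs in the tray.
- heatsink_mid (a point): Aluminium heatsink with upright fins, 44 mm long along its x (the fins run along x), 36 mm wide along its y, 34 mm high, about 70 g. Point: its centre, 17 mm up; z is up. Grip it across the 36 mm (along its y). It starts at the back of the tray (tray x, y about 30, 0 mm), with the can, bottle and jar close in front and on both sides, and 33 mm free before the back lip.
- tray: Fixed plywood tray, 190 mm (its x, away from the robot) by 210 mm (y). Origin: centre of its underside; floor 10 mm up. Lips 28 mm above the table at the back (+x) and both sides. Three flat black discs, 54 mm in diameter, mark the places of can, bottle and jar: x, y = -30, 0 mm (front), 30, 56 and 30, -56 mm (sides). Which stands on which varies; each is within 5 mm of its disc's centre.
- mat: Fixed thin blue silicone mat lying flat on the table, the side area: 180 mm along its x, 260 mm along its y, 3 mm thick. Origin: centre of its underside. A screwdriver lies along its far edge (at x about +68 mm, along y); the nearer two thirds are empty.
- pad (a point): Bare silvery pad, 44 mm (its x) by 36 mm (y), in the middle of the green circuit board (130 mm in x, 200 mm in y) fixed in a low holder with two blue jaws. Point: the pad's centre on the board's top face, 16 mm above the table; z up. The board's parts stand up to 18 mm tall, beyond 60 mm from the centre in y or beyond 48 mm in x; the jaws, at y = +-107 mm, rise 14 mm above the board.
- transformer_mid (a point): Bystander: small iron-core transformer, about 34 x 37 x 27 mm, standing in the tray's front left corner (tray x about -70, y about +72 mm). Point: its centre, 13 mm above the tray's floor. To be left alone.
- screwdriver_grip (a point): Bystander: yellow-handled screwdriver, 170 mm long, about 25 mm thick, lying along the far edge of the blue mat. Point: on its handle. To be left alone.

How it is judged:
By the outcome, as a careful person would: the job done as asked, in the order asked, and still so for the second after the job is handed in, with the robot touching nothing.
It also fails if it takes over 149 s, if anything falls off the work surface, if the arm or the gripper's body presses on something with over 40 N, if the wrist force passes 120 N, or if a joint passes its speed limit or range.

## Robot

A 7-joint arm with a two-finger parallel gripper is mounted at the origin on the work surface. World frame = base frame: x ahead of the robot, y to its left, z up, the work surface at z = 0. Lengths are in m, angles in rad, forces in N, time in s.
With the tool pointing down it reaches from about 0.4 to 0.85 m from the base axis. Payload 10.4 kg.
Tool frame: the origin (TCP) lies on the centre line of the jaws, within the pads' length; the fingertips stand 11 mm ahead of it and the grasp point (between the pads) lies 8 mm behind it; z points along the fingers, y is the line along which they close (so a half turn about z gives the same grasp; the last joint's range is limited). The gripper opens to 87 mm and grips with 3 to 60 N. Pads are 19 mm wide; open, the fingers measure 117 mm over their backs; the gripper's body (75 mm by 190 mm) begins 51 mm behind the grasp point.
Start: joints at [1.079, 0.332, -0.065, 1.46, 0.022, 1.35, -0.088], TCP at [0.282, -0.558, 0.234] pointing down, gripper open.
Joint ranges: [-2.6, 2.6], [-0.5, 2.12], [-1.47, 1.34], [0.16, 2.42], [-1.27, 4.41], [0.06, 2.06], [-2.6, 2.6]. Speed limits (rad/s): [2.22, 2.22, 2.79, 2.79, 3.14, 3.14, 3.14].

## Interface

Orientations are given as a unit quaternion [x, y, z, w].
In Python, from bench import r gives the robot as it stands.
- The arm moves only by the shell command python3 -m pendant 'ROWS' [OPENING] [FORCE]. ROWS is JSON, a list of rows, each a list of 4 numbers: the shift along the tool's x, y, z in m, then the turn about the tool's z in rad. A call has 1 to 8 rows; each row shifts and turns the commanded pose from where the row before left it, along the tool's axes as they then stand; what a row does not reach is not made up. A row lasts 1/12 s, in which the tool goes at most 41.7 mm and 7.16 degrees, less where a joint would pass 70% of its speed; a pose out of reach is approached as far as the arm can. A call with a gripper value outside its range is refused whole. OPENING is the opening, from 0 (shut) to 1 (fully open), set as the call begins (- or left out, the last holds). The fingers move at their own pace and stop on an object; FORCE is the grip in N (left out, the last holds). Time passes only in rows, so rows that do not move let the fingers close. It gives the time, the measured TCP pose, the force, the opening and the grip force at its end, in the units of the state.
- r.read_state(): the state, without advancing time (a new reading comes with each control period).
- r.camera(name): name is "scene" or "top" or "wrist"; returns a dict with "img" (400x640x3 uint8, red, green, blue), "camera_matrix" (3x3 intrinsics, pixels), "xyz" and "attitude" of the camera in the world. Camera axes: x right, y down, z forward; pixel columns grow to the right and rows downward; lengths in m; the calibration is good to about 2 mm. A picture is of the moment at which its call begins. There is no depth.
- r.close_job(): hands the job in; it is judged then, once.
Trained networks look in the newest picture that a camera, given by its name, has taken for a name from the list of things; names that differ only in an ending like _2 or _b are one class to them, and where a whole thing is asked for, a point or a joint stands for the part that bears it (a point fixed in the world has none). Each returns a list of dicts, best first, with "score" (0 to 1); they miss things now and then, are a little off and sometimes report something else, mostly with a low value. They report only what shows in the picture. A call takes as long as a camera call.
- r.outline_of(thing, camera): "mask" (400x640 bool, what is visible of it) and "bbox" ([centre column, centre row, width, height] in pixels, round what is visible of it).
The state is a dict: "time": time; "joint_positions": joint angles; "joint_vel": joint speeds; "joint_torque": joint torques, N m; "ee_pos": TCP position; "eef_rot": TCP orientation; "ft_force": force on the tool from outside, world axes, zero at the start; "torque": the same for the moment, N m; "width": finger opening in m; "grip_force": force on a finger pad.
Only numpy, scipy, OpenCV 4.12 (cv2) and the standard library are available. Lean on these libraries where they do the work, as an engineer would, in place of code of your own. Each camera call takes 0.05 s, during which the arm holds its last target. There are 200 camera calls.

## Working session

There is one attempt and no reset: what is moved stays moved. The work goes in short steps, Python scripts to look and compute and a shell command to move; the robot and the scene stay as the last step left them, time stands still between calls to the robot, and variables do not carry over. Pictures are saved under pics/ and viewed, at most 14 in all, crops included, and the job is handed in when it is done.

```bash
ls; mkdir -p pics
python3 - <<'E'
from bench import r
import cv2
s=r.read_state();print({k:s[k] for k in('time','ee_pos','eef_rot','width','ft_force')})
for n in('top','scene'):
    c=r.camera(n);cv2.imwrite(f'pics/{n}0.png',c['img'][:,:,::-1]);print(n,c['camera_matrix'],c['xyz'],c['attitude'])
    for t in['can_mid','bottle_mid','jar_mid','heatsink_mid','tray','mat','pad','transformer_mid','screwdriver_grip']:
        o=r.outline_of(t,n);print(t,[(round(d['score'],2),[round(float(v)) for v in d['bbox']]) for d in o[:2]])
E
```

```text
pics
{'time': 0.0, 'ee_pos': array([ 0.2821847 , -0.55725747,  0.23274609]), 'eef_rot': array([ 9.72659438e-01,  2.32235014e-01, -1.87052271e-04, -6.92815252e-04]), 'width': 0.08687887277201409, 'ft_force': array([-0.40673062,  0.4214391 , -0.49609371])}
top [[483.02311381   0.         324.55720593]
 [  0.         483.02311381 201.69960726]
 [  0.           0.           1.        ]] [ 0.40451488 -0.02610746  1.20220537] [ 0.70588514 -0.70554621  0.03536109 -0.05177162]
can_mid []
bottle_mid [(0.57, [215, 203, 29, 22])]
jar_mid [(0.82, [192, 232, 32, 23])]
heatsink_mid [(0.71, [195, 210, 14, 20])]
tray [(0.62, [195, 222, 92, 84])]
mat [(0.91, [455, 226, 110, 73]), (0.36, [323, 184, 101, 65])]
pad [(0.72, [323, 186, 99, 65])]
transformer_mid [(0.76, [166, 254, 20, 18])]
screwdriver_grip [(0.88, [460, 198, 70, 12])]
scene [[496.56161046   0.         325.97966874]
 [  0.         496.56161046 192.34185585]
 [  0.           0.           1.        ]] [1.45962974 0.00527261 0.98869457] [ 0.64113068  0.66564774 -0.27065325 -0.26946494]
can_mid [(0.8, [477, 195, 26, 38])]
bottle_mid [(0.74, [434, 200, 19, 32])]
jar_mid [(0.59, [452, 181, 21, 38])]
heatsink_mid []
tray [(0.86, [452, 204, 95, 60])]
mat []
pad [(0.79, [333, 224, 97, 46])]
transformer_mid [(0.41, [468, 181, 18, 10])]
screwdriver_grip []
```

Run:
```python
import cv2
a=cv2.imread('pics/top0.png')[140:300,120:540];cv2.imwrite('pics/top0c.png',cv2.resize(a,None,fx=1.9,fy=1.9,interpolation=cv2.INTER_CUBIC))
```

```text
(no output)
```

View pics/top0c.png

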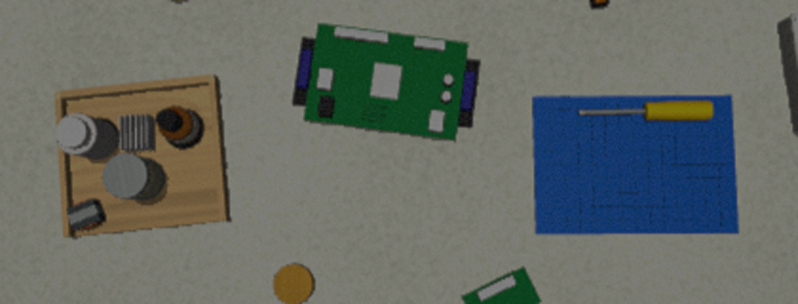

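View pics/scene0.png

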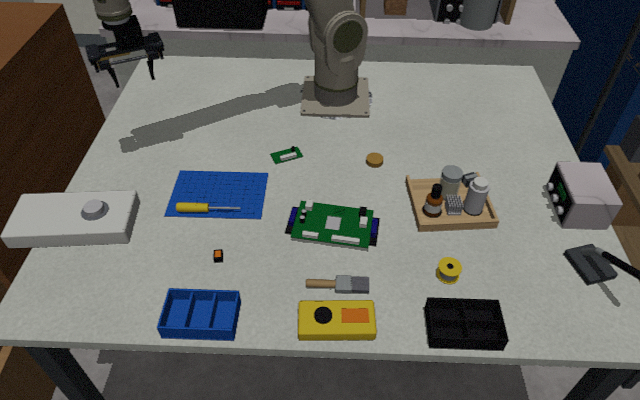

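Top view: the can is at back left in the tray, the bottle at back right, the jar in front. The heatsink sits between them with its fins along tray x, and the transformer is at front left. The near part of the mat is free.

```bash
cat > h.py <<'E'
from bench import r
import numpy as np, cv2
from scipy.spatial.transform import Rotation as R
def ray(c,px,z):
    px=np.atleast_2d(px).astype(float); K=np.asarray(c['camera_matrix'])
    d=np.c_[px,np.ones(len(px))]@np.linalg.inv(K).T@R.from_quat(c['attitude']).as_matrix().T
    o=np.asarray(c['xyz']); return (o+d*((z-o[2])/d[:,2])[:,None])[:,:2]
def proj(c,P):
    q=(np.atleast_2d(P)-c['xyz'])@R.from_quat(c['attitude']).as_matrix()@np.asarray(c['camera_matrix']).T
    return q[:,:2]/q[:,2:]
def rect(c,m,z):
    k=max(cv2.findContours(m.astype('uint8'),cv2.RETR_EXTERNAL,cv2.CHAIN_APPROX_NONE)[0],key=cv2.contourArea)[:,0]
    return cv2.minAreaRect((ray(c,k,z)*1000).astype('float32'))
def st():
    s=r.read_state();M=R.from_quat(s['eef_rot']).as_matrix()
    return s,M,np.arctan2(M[1,0],M[0,0])
def go(x,y,z=None,yaw=None):  # rows needed: shift in tool axes before turning, turn
    s,M,w=st();d=np.array([x,y,s['ee_pos'][2] if z is None else z])-s['ee_pos']
    t=0 if yaw is None else -((yaw-w+np.pi/2)%np.pi-np.pi/2)
    print('tool shift mm',np.round(M.T@d*1000,1),'turn(after) %.3f'%t,'yaw now %.3f'%w,'tcp',np.round(s['ee_pos'],4),'t %.1f'%s['time'])
E
python3 - <<'E'
from h import *
c=r.camera('top')
for t,z in[('tray',.02),('mat',.003),('pad',.016),('heatsink_mid',.044),('jar_mid',.094),('transformer_mid',.03),('screwdriver_grip',.015),('bottle_mid',.08)]:
    o=r.outline_of(t,'top')
    if o: print(t,o[0]['score'],rect(c,o[0]['mask'],z))
# crop px -> world for hand-read points (crop scale 1.9, offset 120,140)
f=lambda u,v,z:np.round(ray(c,[[u/1.9+120,v/1.9+140]],z)[0],4)
print('cancap',f(76,132,.11),'bottlecap',f(172,120,.102),'jar lid',f(127,176,.094))
print('tray corners',[f(*p,.028) for p in((57,92),(217,76))],[f(*p,.028) for p in((66,237),(230,221))])
print('pad',[f(*p,.016) for p in((373,63),(402,66),(399,99),(370,96))])
s,M,w=st();print(M.round(3),w)
w=r.camera('wrist');print(w['xyz'],R.from_quat(w['attitude']).as_matrix().round(3),w['camera_matrix'])
E
```

```text
tray 0.93 ((503.287841796875, 324.3109130859375), (192.45787048339844, 216.86508178710938), 6.122908592224121)
mat 0.81 ((494.4159851074219, -316.83349609375), (180.75265502929688, 260.5760803222656), 0.11050839722156525)
pad 0.71 ((600.5767211914062, 6.0517425537109375), (236.87652587890625, 130.02413940429688), 82.1848373413086)
heatsink_mid 0.75 ((530.54150390625, 324.1122741699219), (45.15974807739258, 41.60186767578125), 1.937678575515747)
jar_mid 0.83 ((470.5805358886719, 310.4381408691406), (74.7961196899414, 53.106258392333984), 89.99874877929688)
screwdriver_grip 0.86 ((561.7886962890625, -334.59271240234375), (162.02322387695312, 27.330209732055664), 89.94876098632812)
bottle_mid 0.75 ((537.2838134765625, 261.6047668457031), (54.874778747558594, 45.01803970336914), 89.97925567626953)
cancap [0.5223 0.3768] bottlecap [0.5377 0.2628] jar lid [0.4702 0.3178]
tray corners [array([0.5837, 0.4343]), array([0.6044, 0.2251])] [array([0.3961, 0.414 ]), array([0.4167, 0.2037])]
pad [array([0.6233, 0.0223]), array([ 0.6192, -0.0158]), array([ 0.5755, -0.0118]), array([0.5795, 0.0261])]
[[ 0.892  0.452  0.   ]
 [ 0.452 -0.892 -0.   ]
 [ 0.     0.    -1.   ]] 0.46879959778529995
[ 0.34462588 -0.52539687  0.38402239] [[ 0.451 -0.862 -0.23 ]
 [-0.892 -0.436 -0.116]
 [-0.001  0.258 -0.966]] [[295.11364297   0.         319.01197274]
 [  0.         295.11364297 201.51037505]
 [  0.           0.           1.        ]]
```

```bash
python3 -m pendant '[[0,0,-0.01,0.12],[0,0,-0.02,0.12],[0,0,-0.02,0.12],[0.025,-0.023,-0.005,0],[0.025,-0.023,-0.005,0],[0.025,-0.023,-0.005,0],[0.025,-0.023,0,0],[0.025,-0.023,0,0]]' 1 20
python3 -m pendant '[[0.025,-0.023,0,0],[0.025,-0.023,0,0],[0.025,-0.023,0,0],[0.025,-0.023,0,0],[0.025,-0.03,0,0],[0.02,-0.03,0,0],[0.02,-0.03,0,0],[0.02,-0.03,0,0]]'
python3 -m pendant '[[0.02,-0.03,0,0],[0.02,-0.03,0,0],[0.01,-0.03,0,0],[0.01,-0.03,0,0],[0.01,-0.03,0,0],[0,-0.03,0,0],[0,0,0,0],[0,0,0,0]]'
python3 -c "
from h import *
go(.60,0,.3,.107)"
```

```text
time: 2.17
ee_pos: [0.3952, -0.4284, 0.2992]
eef_rot: [0.999, 0.054, 0.0, 0.0]
ft_force: [-0.2, -0.0, -0.9]
width: 0.0871
grip_force: 0.0
time: 2.83
ee_pos: [0.5556, -0.1972, 0.2987]
eef_rot: [0.999, 0.054, 0.0, 0.0]
ft_force: [0.5, -0.7, 0.5]
width: 0.0873
grip_force: 0.0
time: 3.5
ee_pos: [0.605, -0.01, 0.2987]
eef_rot: [0.998, 0.056, 0.0, -0.0]
ft_force: [0.6, 0.0, 0.2]
width: 0.0872
grip_force: 0.0
tool shift mm [ -3.9 -10.5  -1.3] turn(after) 0.006 yaw now 0.113 tcp [ 0.605  -0.01    0.2987] t 3.5
```

```bash
python3 - <<'E'
from h import *
import pickle
c=r.camera('wrist');o=r.outline_of('pad','wrist');c['pm']=o[0]['mask'] if o else None
pickle.dump(c,open('pad.pkl','wb'));cv2.imwrite('pics/wpad.png',c['img'][:,:,::-1]);print([(d['score'],d['bbox']) for d in o])
E
python3 -m pendant '[[-0.006,-0.036,0,0],[-0.006,-0.036,0,0],[-0.006,-0.036,0,0],[-0.006,-0.036,0,0],[-0.006,-0.036,0,0],[-0.006,-0.036,0,0],[-0.006,-0.036,0,0],[-0.006,-0.036,0,0]]'
python3 -m pendant '[[0,-0.03,0,0],[0,-0.005,0,0],[0,0,0,0],[0,0,0,0]]'
python3 - <<'E'
from h import *
import pickle
c=r.camera('wrist');cv2.imwrite('pics/wtray.png',c['img'][:,:,::-1])
c['m']={t:r.outline_of(t,'wrist') for t in ['can_mid','bottle_mid','jar_mid','heatsink_mid','tray','transformer_mid']}
for t in c['m']:print(t,[(d['score'],d['bbox']) for d in c['m'][t][:2]])
pickle.dump(c,open('tray.pkl','wb'));print(st()[0]['ee_pos'],c['xyz'])
E
```

```text
[(0.71, [310.3, 171.8, 166.2, 116.8]), (0.57, [108.6, 200.8, 68.5, 41.7])]
time: 4.27
ee_pos: [0.5264, 0.2686, 0.2987]
eef_rot: [0.999, 0.053, 0.0, 0.0]
ft_force: [1.1, -0.2, -0.7]
width: 0.087
grip_force: 0.0
time: 4.6
ee_pos: [0.5233, 0.3019, 0.2983]
eef_rot: [0.999, 0.053, 0.0, 0.0]
ft_force: [1.2, 0.2, 0.5]
width: 0.0871
grip_force: 0.0
can_mid [(0.8, [258.9, 172.1, 46.7, 48.9])]
bottle_mid [(0.55, [344.4, 165.8, 33.4, 32.5])]
jar_mid [(0.69, [302.9, 212.8, 46.6, 52.0])]
heatsink_mid [(0.74, [300.0, 167.9, 26.4, 35.3])]
tray [(0.88, [302.4, 180.3, 156.6, 129.8])]
transformer_mid [(0.68, [256.1, 229.2, 27.0, 26.8])]
[0.52271741 0.30267682 0.29865971] [0.59269527 0.30997966 0.44871954]
```

View pics/wpad.png

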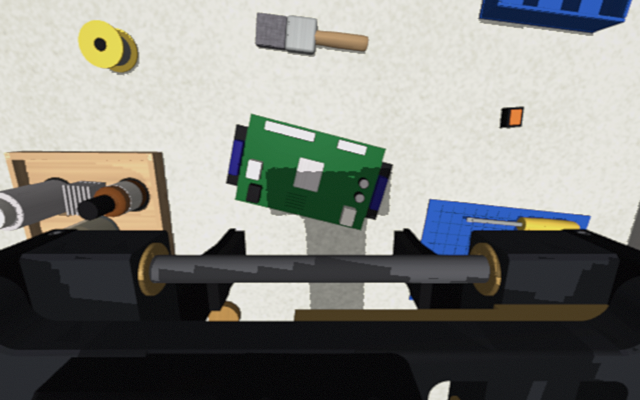

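View pics/wtray.png

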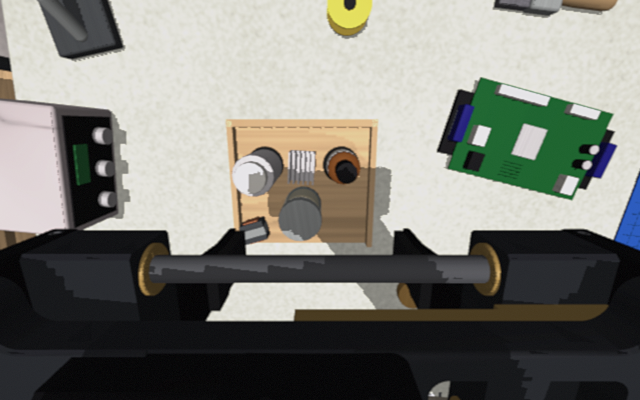

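```bash
cat >> h.py <<'E'
from scipy.optimize import least_squares,minimize
A=np.linspace(0,2*np.pi,40)
def cyl(parts): return np.vstack([np.c_[d/2*np.cos(A),d/2*np.sin(A),0*A+z] for d,z in parts])
def box(x,y,z0,z1,): return np.array([[a*x/2,b*y/2,c] for a in(-1,1) for b in(-1,1) for c in(z0,z1)])
SH=dict(can_mid=cyl([(52,0),(52,84),(38,84),(38,100)])/1e3,bottle_mid=cyl([(44,0),(44,52),(26,59),(26,92)])/1e3,jar_mid=cyl([(56,0),(56,84)])/1e3,heatsink_mid=box(.044,.036,0,.034))
TR=np.array([[x,y,z] for x,z in((-.095,0),(-.095,.02),(.095,0),(.095,.028)) for y in(-.105,.105)])
BD=box(.13,.2,.012,.016)
def place(S,p,z0):
    a=p[2] if len(p)>2 else 0; c,s=np.cos(a),np.sin(a)
    return np.c_[S[:,0]*c-S[:,1]*s+p[0],S[:,0]*s+S[:,1]*c+p[1],S[:,2]+z0]
def fitbox(c,m,S,p0,z0):   # mask bounding box against the projected model's
    v,u=np.nonzero(m);b=np.array([u.min(),v.min(),u.max()+1,v.max()+1])
    f=lambda p:(lambda q:np.r_[q.min(0),q.max(0)]-b)(proj(c,place(S,p,z0)))
    o=least_squares(f,p0[:2],diff_step=1e-4);return o.x,o.fun
def fitmask(c,m,S,p0,z0):
    def cost(p):
        q=cv2.convexHull((proj(c,place(S,p,z0))*16).round().astype('int32'));k=np.zeros((400,640),'uint8');cv2.fillConvexPoly(k,q,1,lineType=8,shift=4)
        return (k.astype(bool)^m).sum()/m.sum()
    o=minimize(cost,p0,method='Nelder-Mead',options=dict(initial_simplex=[p0]+[np.array(p0)+d for d in np.eye(len(p0))*([.01,.01,.06][:len(p0)])]));return o.x,o.fun
E
python3 - <<'E'
from h import *
import pickle
c=pickle.load(open('tray.pkl','rb'));m={t:v[0]['mask'] for t,v in c['m'].items() if v}
print('tray w',fitmask(c,m['tray'],TR,[.5,.319,.107],0))
for n in('top','scene'):
    d=r.camera(n);o=r.outline_of('tray',n)
    if o:print('tray',n,fitmask(d,o[0]['mask'],TR,[.5,.319,.107],0))
P0=dict(can_mid=[.524,.378],bottle_mid=[.536,.266],jar_mid=[.470,.316],heatsink_mid=[.53,.322,.107])
cs=[('w',c,m)]
for n in('top','scene'):
    d=r.camera(n);cs.append((n,d,{t:o[0]['mask'] for t in P0 for o in[r.outline_of(t,n)] if o}))
for t,p in P0.items():
    for n,d,mm in cs:
        if t in mm:
            print(t,n,fitmask(d,mm[t],SH[t],p,.01),*[x.round(4) for x in fitbox(d,mm[t],SH[t],p,.01)] if len(p)==2 else [])
c=pickle.load(open('pad.pkl','rb'));g=c['img'].astype(int)
k=np.zeros((400,640),bool);k[150:200,285:330]=1
w=(g.min(2)>(90))&k; w&=(g[:,:,1]-g[:,:,0]<25)
n,l,s,ce=cv2.connectedComponentsWithStats(w.astype('uint8'));i=1+s[1:,4].argmax();print(s[i],ce[i],rect(c,l==i,.016),g[172,308],g[185,312])
print('board',fitmask(c,c['pm'],BD,[.6,.006,-.136],0))
print('pad',fitmask(c,l==i,box(.044,.036,.0159,.016),[.6,.006,-.136],0))
E
```

```text
tray w (array([0.500412  , 0.32360058, 0.10868153]), np.float64(0.5375395372065923))
tray top (array([0.50468755, 0.31247841, 0.09381109]), np.float64(1.1798287345385348))
tray scene (array([0.50203336, 0.32379964, 0.08688173]), np.float64(1.0306720793865585))
can_mid w (array([0.52210283, 0.38216416]), np.float64(0.08198614318706697)) [0.5214 0.3823] [-0.8558 -0.1146  1.0505  0.141 ]
can_mid top (array([0.51158714, 0.37397606]), np.float64(1.1753246753246753)) [0.5102 0.3762] [-2.6197 -4.7122  2.8008  4.9784]
can_mid scene (array([0.52375282, 0.38302375]), np.float64(0.07017543859649122)) [0.5277 0.3839] [-0.0844 -0.4093  0.0808  0.3858]
bottle_mid w (array([0.54002863, 0.27189737]), np.float64(0.1791907514450867)) [0.5391 0.2705] [-1.2726 -1.2921  1.1277  1.2495]
bottle_mid top (array([0.53981836, 0.27083887]), np.float64(0.2336448598130841)) [0.5382 0.2696] [-0.9875 -1.1281  1.0652  1.1605]
bottle_mid scene (array([0.54072321, 0.26738733]), np.float64(0.23897911832946636)) [0.5405 0.2705] [-0.9723 -0.5209  0.9445  0.4655]
jar_mid w (array([0.47206893, 0.3206556 ]), np.float64(0.06
[... 265 characters left out ...]
3298969073)) [0.4694 0.3262] [-1.8349 -1.7722  1.7506  1.5734]
heatsink_mid w (array([0.53060874, 0.32819676, 0.10474927]), np.float64(0.1358313817330211))
heatsink_mid top (array([0.52722632, 0.32662507, 0.10807415]), np.float64(1.4528301886792452))
heatsink_mid scene (array([0.53376216, 0.32497549, 0.06939249]), np.float64(0.2631578947368421))
[294 158  30  34 730] [308.28767123 174.01369863] ((599.1945190429688, 6.401332855224609), (37.09823226928711, 44.431941986083984), 82.06150817871094) [123 120 121] [129 126 128]
board (array([ 0.59899998,  0.00570564, -0.13743542]), np.float64(0.11170093457943925))
pad (array([ 0.59899215,  0.00631525, -0.13863611]), np.float64(0.04657534246575343))
```

The first picture shows the board with its pad at (308,174). The second shows can (259,172), bottle (344,166), jar (303,213) and heatsink (300,168), and the detections match. Next I'll go over the jar and look again from nearer.

```bash
python3 -c "
from h import *
go(.4705,.321,.19,.107)"; python3 -m pendant '[[-0.013,-0.006,0.027,0],[-0.013,-0.006,0.027,0],[-0.013,-0.006,0.027,0],[-0.01,-0.006,0.027,0],[0,0,0,0],[0,0,0,0]]'
python3 - <<'E'
from h import *
c=r.camera('wrist');cv2.imwrite('pics/wtray2.png',c['img'][:,:,::-1])
P0=dict(can_mid=[.5225,.3825],bottle_mid=[.5395,.2705],jar_mid=[.4705,.321],heatsink_mid=[.53,.327,.107])
for t,p in P0.items():
    o=r.outline_of(t,'wrist')
    if o: m=o[0]['mask'];print(t,round(o[0]['score'],2),np.round(o[0]['bbox']),fitmask(c,m,SH[t],p,.01),*[x.round(4) for x in fitbox(c,m,SH[t],p,.01)])
go(.4705,.321,.062,.107)
E
```

```text
tool shift mm [-49.6 -22.9 108.5] turn(after) 0.002 yaw now 0.109 tcp [0.5223 0.3036 0.2985] t 5.7
time: 6.15
ee_pos: [0.4706, 0.3218, 0.1903]
eef_rot: [0.998, 0.055, -0.001, 0.001]
ft_force: [0.7, -0.3, 0.9]
width: 0.087
grip_force: 0.0
can_mid 0.69 [259. 139.  72.  63.] (array([0.52211332, 0.38227655]), np.float64(0.05324601366742597)) [0.5219 0.3826] [-0.1304 -0.4327  0.1745  0.4924]
bottle_mid 0.98 [381. 131.  55.  50.] (array([0.53853872, 0.27171824]), np.float64(0.09234567901234568)) [0.5384 0.27  ] [-1.4942 -0.5142  1.0795  0.624 ]
jar_mid 0.86 [322. 198.  64.  74.] (array([0.47146721, 0.3205973 ]), np.float64(0.0715909090909091)) [0.4708 0.3208] [-0.2208 -0.8903  0.2213  0.7744]
heatsink_mid 0.78 [321. 134.  38.  46.] (array([0.52970925, 0.32783777, 0.08250618]), np.float64(0.1111111111111111)) [0.5291 0.3278] [-1.2372 -1.3347  1.194   1.499 ]
tool shift mm [ -2.3   1.1 130.1] turn(after) 0.001 yaw now 0.108 tcp [0.4724 0.3222 0.1921] t 6.4
```

View pics/wtray2.png

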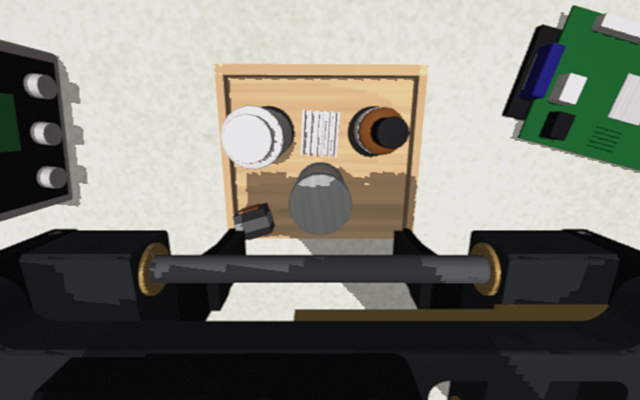

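The can shows at (259,139), the bottle at (381,131), the jar at (322,198) and the heatsink at (321,134), which agrees with the earlier estimates. I'll grasp the jar.

```bash
python3 -m pendant '[[0,0,0.03,0],[0,0,0.03,0],[0,0,0.03,0],[0,0,0.02,0],[0,0,0.01,0],[0,0,0.008,0],[0,0,0,0]]'
python3 -m pendant '[[0,0,0,0],[0,0,0,0],[0,0,0,0],[0,0,0,0],[0,0,0,0],[0,0,0,0],[0,0,0,0],[0,0,0,0]]' 0 25
python3 -c "
from h import *
P=[]
for i in range(1): go(.46,-.40,.2,.107)"
```

```text
time: 6.98
ee_pos: [0.4712, 0.3219, 0.0621]
eef_rot: [0.999, 0.054, -0.0, 0.0]
ft_force: [-0.3, -0.5, -0.4]
width: 0.087
grip_force: 0.0
time: 7.65
ee_pos: [0.4712, 0.322, 0.0629]
eef_rot: [0.999, 0.054, 0.0, 0.0]
ft_force: [-0.8, -1.8, 4.4]
width: 0.0554
grip_force: 25.0
tool shift mm [ -89.4  716.6 -137. ] turn(after) 0.002 yaw now 0.109 tcp [0.4712 0.322  0.0629] t 7.7
```

```bash
python3 -m pendant '[[0,0,-0.005,0],[0,0,-0.012,0],[0,0,-0.025,0],[0,0,-0.03,0],[0,0,-0.03,0],[0,0,-0.025,0],[0,0.01,-0.012,0],[-0.002,0.02,0,0]]'
python3 -m pendant '[[-0.004,0.035,0,0],[-0.004,0.035,0,0],[-0.004,0.035,0,0],[-0.004,0.035,0,0],[-0.004,0.035,0,0],[-0.004,0.035,0,0],[-0.004,0.035,0,0],[-0.004,0.035,0,0]]'
python3 -m pendant '[[-0.005,0.035,0,0],[-0.005,0.035,0,0],[-0.005,0.035,0,0],[-0.005,0.035,0,0],[-0.005,0.035,0,0],[-0.005,0.035,0,0],[-0.005,0.035,0,0],[-0.005,0.035,0,0]]'
python3 -m pendant '[[-0.005,0.035,0,0],[-0.005,0.035,0,0],[-0.003,0.035,0,0],[0,0.02,0,0],[0,0,0,0],[0,0,0,0],[0,0,0,0]]'
python3 -c "
from h import *
go(.46,-.40,.055,.107)"
```

```text
time: 8.32
ee_pos: [0.4725, 0.2945, 0.205]
eef_rot: [0.998, 0.056, 0.002, -0.002]
ft_force: [0.3, -0.6, -3.0]
width: 0.0558
grip_force: 25.0
time: 8.98
ee_pos: [0.4698, 0.0079, 0.2013]
eef_rot: [0.999, 0.054, -0.0, 0.0]
ft_force: [0.9, -0.7, -1.9]
width: 0.0556
grip_force: 25.0
time: 9.65
ee_pos: [0.4602, -0.2744, 0.2013]
eef_rot: [0.999, 0.054, -0.0, -0.0]
ft_force: [0.2, 1.2, -1.1]
width: 0.0554
grip_force: 25.0
time: 10.23
ee_pos: [0.4618, -0.3973, 0.201]
eef_rot: [0.999, 0.055, -0.0, -0.001]
ft_force: [-0.5, -0.0, -2.2]
width: 0.0556
grip_force: 25.0
tool shift mm [ -2.    2.7 146. ] turn(after) 0.002 yaw now 0.109 tcp [ 0.4618 -0.3973  0.201 ] t 10.2
```

```bash
python3 -m pendant '[[0,0,0.015,0],[0,0,0.03,0],[0,0,0.03,0],[0,0,0.03,0],[0,0,0.02,0],[0,0,0.011,0],[0,0,0.005,0],[0,0,0,0]]'
python3 -m pendant '[[0,0,0.002,0],[0,0,0.001,0],[0,0,0.001,0],[0,0,0,0],[0,0,0,0]]'
```

```text
time: 10.9
ee_pos: [0.4622, -0.3973, 0.0603]
eef_rot: [0.998, 0.055, -0.0, -0.0]
ft_force: [-0.7, -0.5, -1.2]
width: 0.0557
grip_force: 25.0
time: 11.32
ee_pos: [0.4624, -0.3983, 0.0571]
eef_rot: [0.999, 0.054, 0.0, 0.0]
ft_force: [0.2, 0.6, -1.7]
width: 0.0559
grip_force: 25.0
```

```bash
python3 -m pendant '[[0,0,0.001,0],[0,0,0,0],[0,0,0,0]]'|grep -E "ft|ee_"
python3 -m pendant '[[0,0,0.001,0],[0,0,0,0],[0,0,0,0]]'|grep -E "ft|ee_"
```

```text
ee_pos: [0.4624, -0.3983, 0.0559]
ft_force: [-0.4, -0.1, 1.0]
ee_pos: [0.4624, -0.3984, 0.0559]
ft_force: [-2.7, 2.8, 11.7]
```

```bash
python3 -m pendant '[[0,0,-0.001,0],[0,0,0,0],[0,0,0,0],[0,0,0,0],[0,0,0,0]]' 0.9
python3 -m pendant '[[0,0,-0.01,0],[0,0,-0.025,0],[0,0,-0.035,0],[0,0,-0.035,0],[0,0,-0.03,0],[0,0,-0.01,0],[0,-0.01,0,0],[0.004,-0.025,0,0]]' 1 >/dev/null
python3 -m pendant '[[0.007,-0.035,0,0],[0.007,-0.035,0,0],[0.007,-0.035,0,0],[0.007,-0.035,0,0],[0.007,-0.035,0,0],[0.007,-0.035,0,0],[0.007,-0.035,0,0],[0.007,-0.035,0,0]]' >/dev/null
python3 -m pendant '[[0.007,-0.035,0,0],[0.007,-0.035,0,0],[0.007,-0.035,0,0],[0.007,-0.035,0,0],[0.007,-0.035,0,0],[0.007,-0.035,0,0],[0.007,-0.035,0,0],[0.007,-0.035,0,0]]' >/dev/null
python3 -m pendant '[[0.007,-0.035,0,0],[0.007,-0.035,0,0],[0.007,-0.035,0,0],[0.007,-0.035,0,0],[0,-0.025,0,0],[0,-0.01,0,0],[0,0,0,0],[0,0,0,0]]'
python3 - <<'E'
from h import *
c=r.camera('wrist')
go(.522,.3825,.065,.107)
for t,p in dict(can_mid=[.5225,.3825],bottle_mid=[.5395,.2705]).items():
    o=r.outline_of(t,'wrist')
    if o: m=o[0]['mask'];print(t,round(o[0]['score'],2),np.round(o[0]['bbox']),fitmask(c,m,SH[t],p,.01),*[x.round(4) for x in fitbox(c,m,SH[t],p,.01)])
E
```

```text
time: 12.23
ee_pos: [0.4621, -0.3981, 0.0554]
eef_rot: [0.999, 0.054, -0.0, -0.0]
ft_force: [0.1, 0.8, -0.4]
width: 0.0765
grip_force: 0.0
time: 14.9
ee_pos: [0.5211, 0.3824, 0.1996]
eef_rot: [0.998, 0.055, -0.001, 0.001]
ft_force: [0.8, -1.1, 0.7]
width: 0.0869
grip_force: 0.0
tool shift mm [  0.3  -1.4 134.9] turn(after) 0.001 yaw now 0.108 tcp [0.5219 0.3813 0.1999] t 14.9
can_mid 0.75 [322. 197.  58.  66.] (array([0.52272028, 0.38350511]), np.float64(0.03447132913490222)) [0.5216 0.3835] [ 0.5721 -0.614  -0.573   0.4912]
bottle_mid 0.63 [431. 188.  65.  50.] (array([0.53913264, 0.27211796]), np.float64(0.07611877875365956)) [0.5385 0.2707] [-0.9037 -1.0849  0.6689  0.9126]
```

```bash
python3 -m pendant '[[0,-0.001,0.02,0],[0,0,0.035,0],[0,0,0.035,0],[0,0,0.025,0],[0,0,0.012,0],[0,0,0.007,0],[0,0,0,0],[0,0,0,0]]' |grep -E "ft|ee_"
python3 -m pendant '[[0,0,0,0],[0,0,0,0],[0,0,0,0],[0,0,0,0],[0,0,0,0],[0,0,0,0],[0,0,0,0],[0,0,0,0]]' 0 20
python3 -c "
from h import *
go(.46,-.317,.2,.107)"
```

```text
ee_pos: [0.5224, 0.3841, 0.068]
ft_force: [-0.0, 0.1, -0.2]
time: 16.38
ee_pos: [0.5217, 0.3839, 0.0666]
eef_rot: [0.999, 0.054, 0.0, 0.0]
ft_force: [0.2, -0.4, 1.0]
width: 0.0518
grip_force: 20.0
tool shift mm [-137.3  690.1 -133.3] turn(after) 0.002 yaw now 0.109 tcp [0.5217 0.3839 0.0666] t 16.4
```

```bash
python3 -m pendant '[[0,0,-0.005,0],[0,0,-0.012,0],[0,0,-0.025,0],[0,0,-0.03,0],[0,0,-0.03,0],[0,0,-0.025,0],[0,0.01,-0.007,0],[-0.004,0.02,0,0]]' >/dev/null
python3 -m pendant '[[-0.007,0.035,0,0],[-0.007,0.035,0,0],[-0.007,0.035,0,0],[-0.007,0.035,0,0],[-0.007,0.035,0,0],[-0.007,0.035,0,0],[-0.007,0.035,0,0],[-0.007,0.035,0,0]]' |grep width
python3 -m pendant '[[-0.007,0.035,0,0],[-0.007,0.035,0,0],[-0.007,0.035,0,0],[-0.007,0.035,0,0],[-0.007,0.035,0,0],[-0.007,0.035,0,0],[-0.007,0.035,0,0],[-0.007,0.035,0,0]]' >/dev/null
python3 -m pendant '[[-0.007,0.035,0,0],[-0.007,0.035,0,0],[-0.004,0.02,0,0],[-0.003,0.01,0,0],[0,0,0,0],[0,0,0,0]]' |grep ee_
python3 -m pendant '[[0,0,0.015,0],[0,0,0.03,0],[0,0,0.03,0],[0,0,0.03,0],[0,0,0.02,0],[0,0,0.009,0],[0,0,0,0],[0,0,0,0]]'|grep -E "ft|ee_"
```

```text
width: 0.0512
ee_pos: [0.4602, -0.3159, 0.2003]
ee_pos: [0.4611, -0.3159, 0.0675]
ft_force: [0.1, -0.4, -0.4]
```

```bash
python3 -m pendant '[[0,0,0.003,0],[0,0,0.002,0],[0,0,0.001,0],[0,0,0,0],[0,0,0,0]]'|grep -E "ft|ee_"
python3 -m pendant '[[0,0,0.001,0],[0,0,0,0],[0,0,0,0]]'|grep -E "ft|ee_"
```

```text
ee_pos: [0.4605, -0.3169, 0.0609]
ft_force: [0.1, 0.1, -1.1]
ee_pos: [0.4603, -0.3169, 0.0596]
ft_force: [0.6, 0.4, -1.2]
```

```bash
python3 -m pendant '[[0,0,0.001,0],[0,0,0,0],[0,0,0,0]]'|grep -E "ft|ee_"
python3 -m pendant '[[0,0,0.0005,0],[0,0,0,0],[0,0,0,0]]'|grep -E "ft|ee_"
```

```text
ee_pos: [0.4604, -0.317, 0.0595]
ft_force: [-4.0, 0.8, 8.5]
ee_pos: [0.4605, -0.317, 0.0595]
ft_force: [-5.2, 3.8, 13.8]
```

```bash
python3 -m pendant '[[0,0,-0.0015,0],[0,0,0,0],[0,0,0,0],[0,0,0,0],[0,0,0,0]]' 0.85 | grep -E "width|ft"
python3 -m pendant '[[0,0,-0.01,0],[0,0,-0.025,0],[0,0,-0.035,0],[0,0,-0.035,0],[0,0,-0.025,0],[0,0,-0.01,0],[0.003,-0.01,0,0],[0.006,-0.02,0,0]]' >/dev/null
python3 -m pendant '[[0.009,-0.035,0,0],[0.009,-0.035,0,0],[0.009,-0.035,0,0],[0.009,-0.035,0,0],[0.009,-0.035,0,0],[0.009,-0.035,0,0],[0.009,-0.035,0,0],[0.009,-0.035,0,0]]' >/dev/null
python3 -m pendant '[[0.009,-0.035,0,0],[0.009,-0.035,0,0],[0.009,-0.035,0,0],[0.009,-0.035,0,0],[0.009,-0.035,0,0],[0.009,-0.035,0,0],[0.006,-0.035,0,0],[0,-0.02,0,0]]' >/dev/null
python3 -m pendant '[[0,0,0,0],[0,0,0,0]]'
python3 - <<'E'
from h import *
c=r.camera('wrist')
go(.5387,.2708,.082,.107)
for t,p in dict(bottle_mid=[.5395,.2705],heatsink_mid=[.5295,.3278,.1]).items():
    o=r.outline_of(t,'wrist')
    if o: m=o[0]['mask'];print(t,round(o[0]['score'],2),np.round(o[0]['bbox']),fitmask(c,m,SH[t],p,.01),*[x.round(4) for x in fitbox(c,m,SH[t],p,.01)])
E
```

```text
ft_force: [0.3, 0.2, 0.5]
width: 0.072
time: 23.3
ee_pos: [0.5362, 0.2717, 0.1978]
eef_rot: [0.998, 0.056, -0.001, 0.0]
ft_force: [-0.4, -0.4, -0.2]
width: 0.0741
grip_force: 0.0
tool shift mm [  2.   -0.8 116. ] turn(after) 0.003 yaw now 0.110 tcp [0.537 0.27  0.198] t 23.4
bottle_mid 0.72 [321. 191.  45.  54.] (array([0.53966808, 0.27045972]), np.float64(0.0802540415704388)) [0.5387 0.2702] [-0.5825 -0.6286  0.5831  0.5258]
heatsink_mid 0.78 [269. 188.  40.  50.] (array([0.53059287, 0.32738078, 0.05794721]), np.float64(0.05126658624849216)) [0.5299 0.3275] [-0.5061 -0.2821  0.5419  0.2958]
```

```bash
python3 -m pendant '[[0.002,0,0.02,0],[0,0,0.035,0],[0,0,0.03,0],[0,0,0.02,0],[0,0,0.007,0],[0,0,0.003,0],[0,0,0,0],[0,0,0,0]]' 0.6 |grep -E "ft|ee_"
python3 -m pendant '[[0,0,0,0],[0,0,0,0],[0,0,0,0],[0,0,0,0],[0,0,0,0],[0,0,0,0],[0,0,0,0],[0,0,0,0]]' 0 18
python3 -c "
from h import *
go(.46,-.235,.2,.107)"
```

```text
ee_pos: [0.5409, 0.2704, 0.0861]
ft_force: [0.0, 0.1, 0.3]
time: 24.78
ee_pos: [0.5402, 0.2704, 0.0848]
eef_rot: [0.999, 0.054, 0.0, -0.0]
ft_force: [-0.3, 0.1, 1.9]
width: 0.0259
grip_force: 18.0
tool shift mm [-134.6  493.7 -115.4] turn(after) 0.002 yaw now 0.109 tcp [0.5402 0.2704 0.0848] t 24.8
```

```bash
python3 -m pendant '[[0,0,-0.005,0],[0,0,-0.012,0],[0,0,-0.025,0],[0,0,-0.03,0],[0,0,-0.03,0],[0,0,-0.01,0],[-0.003,0.01,-0.003,0],[-0.006,0.02,0,0]]' >/dev/null
python3 -m pendant '[[-0.009,0.035,0,0],[-0.009,0.035,0,0],[-0.009,0.035,0,0],[-0.009,0.035,0,0],[-0.009,0.035,0,0],[-0.009,0.035,0,0],[-0.009,0.035,0,0],[-0.009,0.035,0,0]]' |grep width
python3 -m pendant '[[-0.009,0.035,0,0],[-0.009,0.035,0,0],[-0.009,0.035,0,0],[-0.009,0.035,0,0],[-0.009,0.035,0,0],[-0.007,0.009,0,0],[-0.002,0,0,0],[0,0,0,0]]' |grep ee_
python3 -m pendant '[[0,0,0.015,0],[0,0,0.03,0],[0,0,0.03,0],[0,0,0.025,0],[0,0,0.014,0],[0,0,0.004,0],[0,0,0,0],[0,0,0,0]]'|grep -E "ft|ee_"
python3 -m pendant '[[0,0,0.001,0],[0,0,0.001,0],[0,0,0,0],[0,0,0,0]]'|grep -E "ft|ee_"
```

```text
width: 0.0255
ee_pos: [0.458, -0.2358, 0.1986]
ee_pos: [0.4601, -0.2348, 0.0823]
ft_force: [0.3, 0.2, -1.7]
ee_pos: [0.4597, -0.2356, 0.08]
ft_force: [0.2, 0.1, -0.9]
```

```bash
python3 -m pendant '[[0,0,0.001,0],[0,0,0.0005,0],[0,0,0,0],[0,0,0,0]]'|grep -E "ft|ee_"
python3 -m pendant '[[0,0,0.001,0],[0,0,0,0],[0,0,0,0]]'|grep -E "ft|ee_"
```

```text
ee_pos: [0.4594, -0.2355, 0.078]
ft_force: [0.3, 0.8, -0.7]
ee_pos: [0.4598, -0.2355, 0.0777]
ft_force: [-1.9, 1.4, 5.6]
```

```bash
python3 -m pendant '[[0,0,-0.001,0],[0,0,0,0],[0,0,0,0],[0,0,0,0]]' 0.7 | grep -E "width|ft"
python3 -m pendant '[[0,0,-0.01,0],[0,0,-0.025,0],[0,0,-0.035,0],[0,0,-0.025,0],[0,0,-0.02,0],[0,0,0,0],[0.003,-0.01,0,0],[0.006,-0.02,0,0]]' >/dev/null
python3 -m pendant '[[0.009,-0.035,0,0],[0.009,-0.035,0,0],[0.009,-0.035,0,0],[0.009,-0.035,0,0],[0.009,-0.035,0,0],[0.009,-0.035,0,0],[0.009,-0.035,0,0],[0.009,-0.035,0,0]]' >/dev/null
python3 -m pendant '[[0.009,-0.035,0,0],[0.009,-0.035,0,0],[0.009,-0.035,0,0],[0.009,-0.035,0,0],[0.009,-0.035,0,0],[0.005,-0.035,0,0],[0,-0.022,0,0],[0,-0.01,0,0]]' >/dev/null
python3 -m pendant '[[0,0,0.03,0],[0,0,0.03,0],[0,0,0,0],[0,0,0,0]]'
python3 - <<'E'
from h import *
c=r.camera('wrist');cv2.imwrite('pics/whs.png',c['img'][:,:,::-1])
go(.53,.3275,.025,.107)
for t,p in dict(heatsink_mid=[.5295,.3278,.1]).items():
    o=r.outline_of(t,'wrist')
    if o: m=o[0]['mask'];print(t,round(o[0]['score'],2),np.round(o[0]['bbox']),fitmask(c,m,SH[t],p,.01),*[x.round(4) for x in fitbox(c,m,SH[t],p,.01)])
E
```

```text
ft_force: [1.2, -0.1, -0.3]
width: 0.0447
time: 31.03
ee_pos: [0.5286, 0.3263, 0.1317]
eef_rot: [0.999, 0.054, -0.002, 0.001]
ft_force: [-0.4, -0.2, 1.5]
width: 0.0605
grip_force: 0.0
tool shift mm [  0.5  -0.4 108.6] turn(after) 0.001 yaw now 0.108 tcp [0.5296 0.3271 0.1336] t 31.1
heatsink_mid 0.97 [318. 204.  44.  62.] (array([0.52995627, 0.32839318, 0.04713446]), np.float64(0.12582781456953643)) [0.5295 0.3278] [-0.6462 -0.6919  0.62    0.7076]
```

View pics/whs.png

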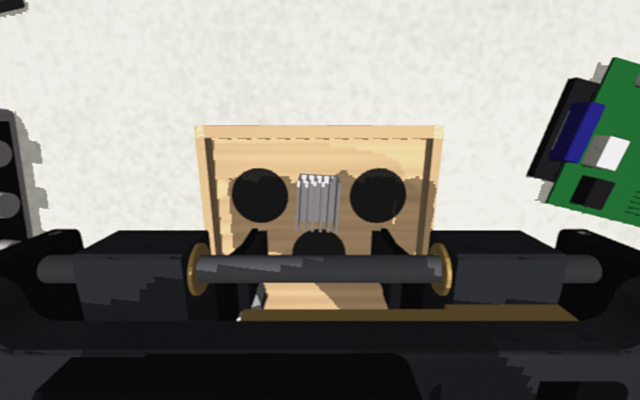

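The three discs are bare, left at (260,195) and right at (378,195). The heatsink stands between the fingers at (318,204), turned slightly relative to the tool.

```bash
python3 -m pendant '[[0,0,0.015,0.035],[0,0,0.03,0],[0,0,0.03,0],[0,0,0.018,0],[0,0,0.008,0],[0,0,0.004,0],[0,0,0,0],[0,0,0,0]]' |grep -E "ft|ee_"
python3 -m pendant '[[0,0,0,0],[0,0,0,0],[0,0,0,0],[0,0,0,0],[0,0,0,0],[0,0,0,0],[0,0,0,0],[0,0,0,0]]' 0 20
python3 - <<'E'
from h import *
c=r.camera('wrist');cv2.imwrite('pics/whs2.png',c['img'][100:260,200:440,::-1].repeat(3,0).repeat(3,1))
go(.599,.0063,.12,-.138)
E
```

```text
ee_pos: [0.5308, 0.3282, 0.03]
ft_force: [0.6, 0.1, 1.0]
time: 32.47
ee_pos: [0.5299, 0.3276, 0.0283]
eef_rot: [0.999, 0.037, 0.0, 0.0]
ft_force: [-1.2, -0.8, 3.3]
width: 0.036
grip_force: 20.0
tool shift mm [ 45.3 325.5 -91.7] turn(after) 0.212 yaw now 0.074 tcp [0.5299 0.3276 0.0283] t 32.5
```

View pics/whs2.png

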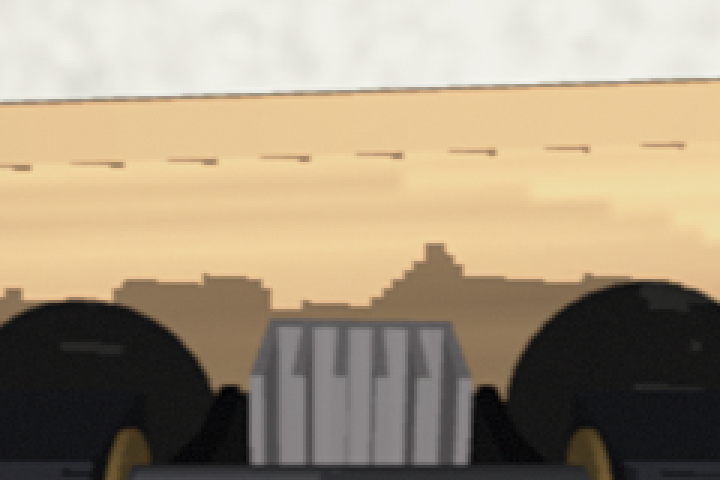

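```bash
python3 - <<'E'
from h import *
c=r.camera('wrist');s,M,w=st()
for px,z in(((320.3,207.3),.010),((320.3,225),.044)):
    p=ray(c,[px],z)[0]; print((M.T@(np.r_[p,z]-s['ee_pos']))[:2]*1000)
# z from lift check is relative: pad top .016 vs floor .010
E
python3 -m pendant '[[0,0,-0.005,0],[0,0,-0.012,0],[0,0,-0.025,0],[0,0,-0.03,0],[0,0.005,-0.02,0],[0,0.015,0,0.02],[0.004,0.03,0,0],[0.004,0.03,0,0]]' |grep -E "width|ee_"
python3 -m pendant '[[0.006,0.035,0,0],[0.006,0.035,0,0],[0.006,0.035,0,0],[0.006,0.035,0,0],[0.006,0.03,0,0],[0.006,0.025,0,0],[0,0.01,0,0],[0,0,0,0]]' |grep -E "width|ee_"
python3 -c "
from h import *
go(.599,.0063,.12,-.138)"
```

```text
[21.15843516  0.12925376]
[2.20670117e+01 4.94421545e-03]
ee_pos: [0.5421, 0.248, 0.1208]
width: 0.0357
ee_pos: [0.5896, 0.0414, 0.12]
width: 0.0361
tool shift mm [ 7.7 35.5  0. ] turn(after) 0.187 yaw now 0.049 tcp [0.5896 0.0414 0.12  ] t 33.9
```

```bash
python3 -m pendant '[[0.004,0.018,0,0],[0.004,0.0175,0,0],[0,0,0,0.1],[0,0,0,0.087],[0,0,0,0],[0,0,0,0]]' |grep -E "width|ee_"
python3 - <<'E'
from h import *
c=r.camera('wrist');cv2.imwrite('pics/wp2.png',c['img'][:,:,::-1])
go(.599,.0063,.034,-.138)
g=c['img'].astype(int)
K=proj(c,place(box(.044,.036,.0159,.016),[.599,.0063,-.138],0));print(K[::2].round(1))
E
```

```text
ee_pos: [0.599, 0.012, 0.1202]
width: 0.0356
tool shift mm [ 0.6  5.5 86.1] turn(after) 0.010 yaw now -0.128 tcp [0.5991 0.0118 0.1202] t 34.5
[[345.4 225.9]
 [305.9 225.6]
 [347.  178.4]
 [305.8 178. ]]
```

View pics/wp2.png

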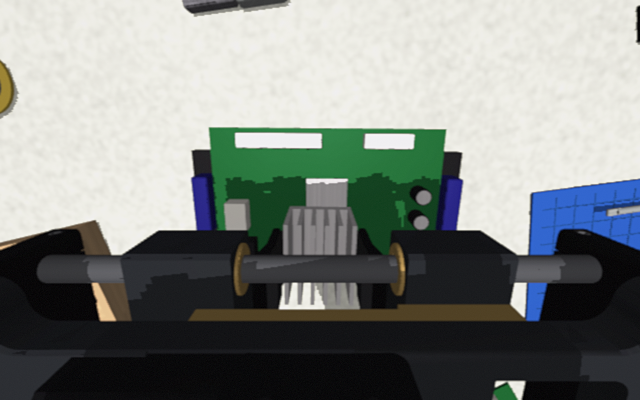

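The pad's front edge at (306–347, 178) is exactly where it was predicted. I'll correct 5.5 mm in y and lower.

```bash
python3 -m pendant '[[0.0005,0.0055,0,0.01],[0,0,0.015,0],[0,0,0.025,0],[0,0,0.02,0],[0,0,0.01,0],[0,0,0,0],[0,0,0,0]]' |grep -E "ft|ee_"
python3 - <<'E'
from h import *
c=r.camera('wrist');cv2.imwrite('pics/wp3.png',c['img'][140:300,220:440,::-1].repeat(3,0).repeat(3,1))
go(.599,.0063,.034,-.138);go(.599,.0063,.034,-.138)
print(proj(c,place(box(.044,.036,.0159,.016),[.599,.0063,-.138],0))[::2].round(1))
E
```

```text
ee_pos: [0.5991, 0.0048, 0.0503]
ft_force: [-0.2, -0.7, 0.5]
tool shift mm [-1.  -1.3 17.1] turn(after) -0.005 yaw now -0.143 tcp [0.5998 0.0048 0.0511] t 35.1
tool shift mm [-1.  -1.3 17.1] turn(after) -0.005 yaw now -0.143 tcp [0.5998 0.0048 0.0511] t 35.1
[[344.1 261.5]
 [291.6 261.7]
 [345.3 199.3]
 [289.6 199.6]]
```

View pics/wp3.png

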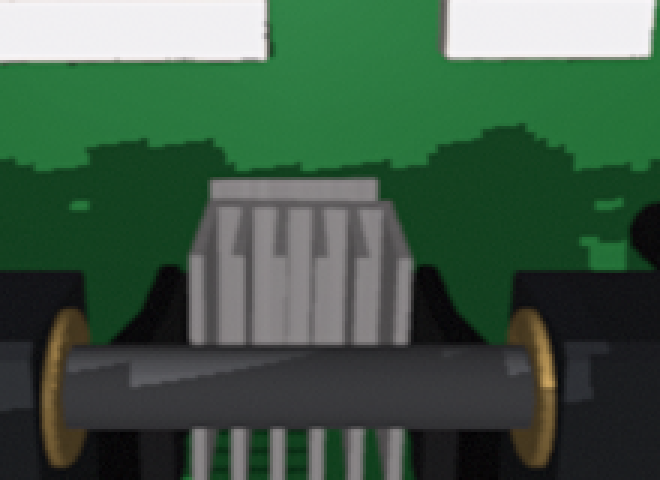

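```bash
python3 -m pendant '[[0,-0.001,0.006,-0.004],[0,0,0.006,0],[0,0,0.002,0],[0,0,0,0],[0,0,0,0]]' |grep -E "ft|ee_"
python3 -m pendant '[[0,0,0.001,0],[0,0,0,0],[0,0,0,0]]' |grep -E "ft|ee_"
python3 -m pendant '[[0,0,0.0005,0],[0,0,0,0],[0,0,0,0]]' |grep -E "ft|ee_"
```

```text
ee_pos: [0.5992, 0.0057, 0.036]
ft_force: [0.8, -0.5, -0.7]
ee_pos: [0.5993, 0.0057, 0.0352]
ft_force: [0.1, 0.1, -0.5]
ee_pos: [0.5992, 0.0058, 0.0346]
ft_force: [-0.3, 0.4, -0.7]
```

```bash
python3 -m pendant '[[0,0,0.0005,0],[0,0,0,0],[0,0,0,0]]' |grep -E "ft|ee_"
python3 -m pendant '[[0,0,0.0003,0],[0,0,0,0],[0,0,0,0]]' |grep -E "ft|ee_"
```

```text
ee_pos: [0.5994, 0.0057, 0.0343]
ft_force: [-0.1, -1.2, 2.6]
ee_pos: [0.5994, 0.0057, 0.0343]
ft_force: [-2.9, 0.2, 6.2]
```

```bash
python3 -m pendant '[[0,0,-0.0004,0],[0,0,0,0],[0,0,0,0],[0,0,0,0],[0,0,0,0]]' 0.65 | grep -E "width|ft"
python3 -m pendant '[[0,0,-0.01,0],[0,0,-0.03,0],[0,0,-0.035,0],[0,0,-0.035,0],[-0.025,0,-0.03,0],[-0.025,0,-0.025,0],[-0.02,0,0,0],[0,0,0,0]]' | grep ee_
python3 - <<'E'
from h import *
c=r.camera('wrist');cv2.imwrite('pics/wp4.png',c['img'][100:260,220:420,::-1].repeat(4,0)[:600].repeat(4,1))
o=r.outline_of('heatsink_mid','wrist')
if o:print(o[0]['bbox'],fitmask(c,o[0]['mask'],SH['heatsink_mid'],[.599,.006,-.138],.016))
print(proj(c,place(box(.044,.036,.016,.05),[.599,.006,-.138],0)).round(1))
go(.46,-.317,.2,.107)
E
```

```text
ft_force: [0.3, 0.2, -0.5]
width: 0.0549
ee_pos: [0.5283, 0.0164, 0.202]
[322.0, 121.5, 35.6, 46.2] (array([ 0.5986689 ,  0.00582976, -0.18490646]), np.float64(0.11160431198478123))
[[336.1 141.9]
 [338.  143.9]
 [304.  141.9]
 [302.3 143.9]
 [336.7 100.5]
 [338.7  97.8]
 [303.4 100.5]
 [301.6  97.8]]
tool shift mm [-2.310e+01  3.389e+02  3.000e-01] turn(after) -0.246 yaw now -0.139 tcp [0.5298 0.0154 0.2002] t 37.7
```

View pics/wp4.png

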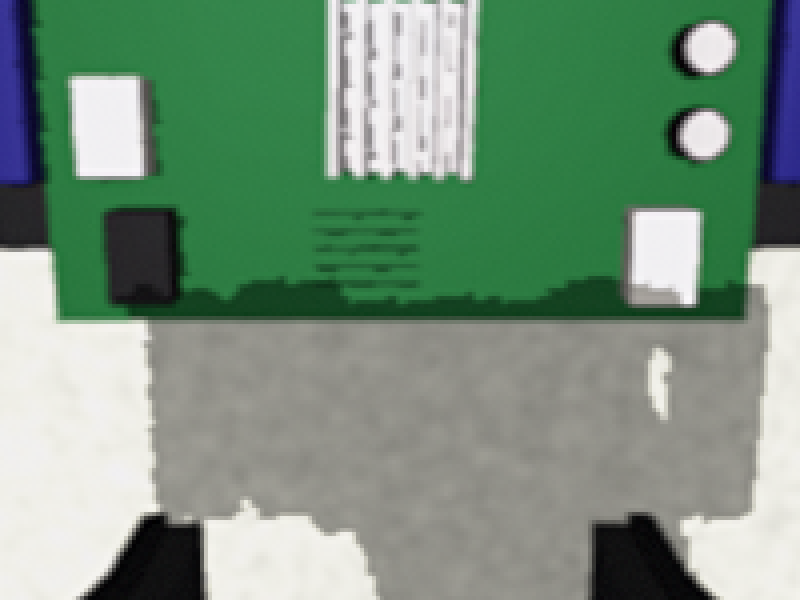

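The heatsink covers the pad squarely at columns 301–338, as predicted. Now the return trips, bottle first.

```bash
python3 -m pendant '[[0,0,0,-0.082],[0,0,0,-0.082],[0,0,0,-0.082],[-0.01,0.02,0,0],[-0.012,0.032,0,0],[-0.012,0.032,0,0],[-0.012,0.032,0,0],[-0.012,0.032,0,0]]' 0.6 >/dev/null
python3 -m pendant '[[-0.012,0.032,0,0],[-0.012,0.032,0,0],[-0.012,0.03,0,0],[0,0,0,0],[0,0,0,0]]'
python3 - <<'E'
from h import *
c=r.camera('wrist')
for t,p in dict(can_mid=[.4603,-.317],bottle_mid=[.4598,-.2355],jar_mid=[.4623,-.3983]).items():
    o=r.outline_of(t,'wrist')
    if o: m=o[0]['mask'];print(t,round(o[0]['score'],2),np.round(o[0]['bbox']),fitmask(c,m,SH[t],p,.003),*[x.round(4) for x in fitbox(c,m,SH[t],p,.003)])
go(.4598,-.2355,.0785,.108)
E
```

```text
time: 38.77
ee_pos: [0.4617, -0.2373, 0.1986]
eef_rot: [0.999, 0.051, -0.001, -0.0]
ft_force: [1.0, 0.8, 0.2]
width: 0.052
grip_force: 0.0
can_mid 0.86 [400. 204.  71.  65.] (array([ 0.46062012, -0.3164901 ]), np.float64(0.06713889744379427)) [ 0.4608 -0.3172] [-0.8362 -1.0141  0.6403  0.9118]
bottle_mid 0.84 [316. 194.  42.  51.] (array([ 0.45849271, -0.23550867]), np.float64(0.05011655011655012)) [ 0.459  -0.2358] [-0.4417 -0.1165  0.4419  0.1097]
jar_mid 0.79 [477. 203.  89.  55.] (array([ 0.46238533, -0.39626749]), np.float64(0.21303451828954148)) [ 0.4685 -0.3964] [-1.4173 -7.2838  1.0836  6.3816]
tool shift mm [ -3.2   1.3 120.5] turn(after) 0.001 yaw now 0.109 tcp [ 0.4629 -0.234   0.199 ] t 39.0
```

```bash
python3 -m pendant '[[-0.0025,0,0.02,0],[0,0,0.035,0],[0,0,0.035,0],[0,0,0.02,0],[0,0,0.01,0],[0,0,0,0],[0,0,0,0]]' |grep -E "ft|ee_"
python3 -m pendant '[[0,0,0,0],[0,0,0,0],[0,0,0,0],[0,0,0,0],[0,0,0,0],[0,0,0,0],[0,0,0,0]]' 0 18 |grep -vE rot
python3 -m pendant '[[0,0,-0.005,0],[0,0,-0.012,0],[0,0,-0.025,0],[0,0,-0.03,0],[0,0,-0.03,0],[0,0,-0.018,0],[0.003,-0.01,0,0],[0.006,-0.02,0,0]]' |grep ee_
python3 -c "
from h import *
go(.540,.2704,.2,.108)"
```

```text
ee_pos: [0.4604, -0.2351, 0.0799]
ft_force: [-0.0, 0.8, 0.0]
time: 40.13
ee_pos: [0.46, -0.2355, 0.0796]
ft_force: [-1.0, 0.3, 3.6]
width: 0.0255
grip_force: 18.0
ee_pos: [0.4654, -0.2065, 0.2007]
tool shift mm [ 123.2 -466.7   -0. ] turn(after) -0.005 yaw now 0.103 tcp [ 0.4654 -0.2065  0.2007] t 40.8
```

```bash
python3 -m pendant '[[0.009,-0.035,0,0],[0.009,-0.035,0,0],[0.009,-0.035,0,0],[0.009,-0.035,0,0],[0.009,-0.035,0,0],[0.009,-0.035,0,0],[0.009,-0.035,0,0],[0.009,-0.035,0,0]]' >/dev/null
python3 -m pendant '[[0.009,-0.035,0,0],[0.009,-0.035,0,0],[0.009,-0.035,0,0],[0.009,-0.035,0,0],[0.009,-0.03,0,0],[0.006,-0.015,0,0],[0,0,0,0],[0,0,0,0]]' |grep -E "ee_|width"
python3 -c "
from h import *
go(.540,.2704,.09,.108)
r.camera('wrist');go(.540,.2704,.09,.108)"
```

```text
ee_pos: [0.5374, 0.2717, 0.1986]
width: 0.0257
tool shift mm [  2.6   1.6 108.6] turn(after) 0.001 yaw now 0.109 tcp [0.5374 0.2717 0.1986] t 42.1
tool shift mm [2.300e+00 1.000e-01 1.087e+02] turn(after) -0.001 yaw now 0.107 tcp [0.5378 0.2703 0.1987] t 42.2
```

```bash
python3 -m pendant '[[0.0022,0.0005,0.015,0],[0,0,0.03,0],[0,0,0.03,0],[0,0,0.02,0],[0,0,0.01,0],[0,0,0.003,0],[0,0,0,0],[0,0,0,0]]'|grep -E "ft|ee_"
python3 -m pendant '[[0,0,0.002,0],[0,0,0.001,0],[0,0,0,0],[0,0,0,0]]'|grep -E "ft|ee_"
python3 -m pendant '[[0,0,0.0007,0],[0,0,0,0],[0,0,0,0]]'|grep -E "ft|ee_"
```

```text
ee_pos: [0.5413, 0.2705, 0.0926]
ft_force: [0.5, -0.1, -1.1]
ee_pos: [0.5406, 0.2706, 0.0885]
ft_force: [-1.2, -0.4, -1.2]
ee_pos: [0.5405, 0.2706, 0.0874]
ft_force: [-0.1, 0.3, -1.2]
```

```bash
python3 -m pendant '[[-0.0004,0,0.0007,0],[0,0,0,0],[0,0,0,0]]'|grep -E "ft|ee_"
python3 -m pendant '[[0,0,0.0007,0],[0,0,0,0],[0,0,0,0]]'|grep -E "ft|ee_"
python3 -m pendant '[[0,0,0.0003,0],[0,0,0,0],[0,0,0,0]]'|grep -E "ft|ee_"
```

```text
ee_pos: [0.5401, 0.2705, 0.0867]
ft_force: [-0.4, 0.4, -2.2]
ee_pos: [0.5403, 0.2707, 0.0867]
ft_force: [-1.3, -0.7, 4.6]
ee_pos: [0.5404, 0.2707, 0.0867]
ft_force: [-2.9, -1.4, 8.8]
```

```bash
python3 -m pendant '[[0,0,-0.0007,0],[0,0,0,0],[0,0,0,0],[0,0,0,0]]' 0.6 | grep -E "width|ft"
python3 -m pendant '[[0,0,-0.01,0],[0,0,-0.025,0],[0,0,-0.035,0],[0,0,-0.025,0],[0,0,-0.017,0],[0,0,0,0],[-0.003,0.01,0,0],[-0.006,0.02,0,0]]' >/dev/null
python3 -m pendant '[[-0.009,0.035,0,0],[-0.009,0.035,0,0],[-0.009,0.035,0,0],[-0.009,0.035,0,0],[-0.009,0.035,0,0],[-0.009,0.035,0,0],[-0.009,0.035,0,0],[-0.009,0.035,0,0]]' 0.72 >/dev/null
python3 -m pendant '[[-0.009,0.035,0,0],[-0.009,0.035,0,0],[-0.009,0.035,0,0],[-0.009,0.035,0,0],[-0.009,0.035,0,0],[-0.009,0.035,0,0],[-0.006,0.035,0,0],[-0.002,0.02,0,0]]' >/dev/null
python3 -m pendant '[[0,0,0,0],[0,0,0,0],[0,0,0,0]]'|grep -E "ee_|width"
python3 -c "
from h import *
go(.4603,-.317,.0605,.108)
r.camera('wrist');go(.4603,-.317,.0605,.108)"
```

```text
ft_force: [-0.8, -0.5, -0.1]
width: 0.0446
ee_pos: [0.4587, -0.3155, 0.1977]
width: 0.0631
tool shift mm [  1.6   1.8 137.2] turn(after) -0.001 yaw now 0.107 tcp [ 0.4587 -0.3155  0.1977] t 46.8
tool shift mm [  1.1   2.1 137.5] turn(after) 0.000 yaw now 0.108 tcp [ 0.459  -0.3152  0.198 ] t 46.8
```

```bash
python3 -m pendant '[[0.0012,0.0018,0.02,0],[0,0,0.035,0],[0,0,0.035,0],[0,0,0.025,0],[0,0,0.014,0],[0,0,0.008,0],[0,0,0,0],[0,0,0,0]]' |grep -E "ft|ee_"
python3 -m pendant '[[0,0,0,0],[0,0,0,0],[0,0,0,0],[0,0,0,0],[0,0,0,0],[0,0,0,0],[0,0,0,0]]' 0 20 |grep -vE rot
python3 -m pendant '[[0,0,-0.005,0],[0,0,-0.012,0],[0,0,-0.025,0],[0,0,-0.03,0],[0,0,-0.03,0],[0,0,-0.025,0],[0.001,-0.01,-0.012,0],[0.005,-0.02,0,0]]' |grep ee_
python3 -c "
from h import *
go(.5217,.3835,.2,.108)"
```

```text
ee_pos: [0.4611, -0.3176, 0.0621]
ft_force: [-1.1, -0.4, -0.6]
time: 48.07
ee_pos: [0.4613, -0.3183, 0.0626]
ft_force: [-1.3, 1.6, 6.2]
width: 0.0514
grip_force: 20.0
ee_pos: [0.4636, -0.2899, 0.204]
tool shift mm [ 126.9 -663.9    1.8] turn(after) -0.005 yaw now 0.103 tcp [ 0.4636 -0.2899  0.204 ] t 48.7
```

```bash
python3 -m pendant '[[0.007,-0.035,0,0],[0.007,-0.035,0,0],[0.007,-0.035,0,0],[0.007,-0.035,0,0],[0.007,-0.035,0,0],[0.007,-0.035,0,0],[0.007,-0.035,0,0],[0.007,-0.035,0,0]]' >/dev/null
python3 -m pendant '[[0.007,-0.035,0,0],[0.007,-0.035,0,0],[0.007,-0.035,0,0],[0.007,-0.035,0,0],[0.007,-0.035,0,0],[0.007,-0.035,0,0],[0.007,-0.035,0,0],[0.007,-0.035,0,0]]' >/dev/null
python3 -m pendant '[[0.007,-0.035,0,0],[0.005,-0.035,0,0],[0.003,-0.02,0,0],[0,-0.012,0,0],[0,0,0,0],[0,0,0,0]]' |grep -E "ee_|width"
python3 -c "
from h import *
go(.522,.3835,.072,.108)
r.camera('wrist');go(.522,.3835,.072,.108)"
```

```text
ee_pos: [0.5185, 0.3837, 0.2001]
width: 0.0514
tool shift mm [  3.5   0.5 128.1] turn(after) -0.001 yaw now 0.107 tcp [0.5185 0.3837 0.2001] t 50.6
tool shift mm [  2.8  -0.7 128.3] turn(after) -0.002 yaw now 0.106 tcp [0.5192 0.3827 0.2003] t 50.6
```

```bash
python3 -m pendant '[[0.003,0,0.015,0],[0,0,0.03,0],[0,0,0.03,0],[0,0,0.025,0],[0,0,0.018,0],[0,0,0.01,0],[0,0,0,0],[0,0,0,0]]'|grep -E "ft|ee_"
python3 -m pendant '[[0,0,0.001,0],[0,0,0.001,0],[0,0,0,0],[0,0,0,0]]'|grep -E "ft|ee_"
python3 -m pendant '[[0,0,0.0007,0],[0,0,0,0],[0,0,0,0]]'|grep -E "ft|ee_"
```

```text
ee_pos: [0.5226, 0.3833, 0.0722]
ft_force: [0.2, 0.5, -1.5]
ee_pos: [0.5222, 0.3845, 0.0708]
ft_force: [0.7, 0.4, -1.3]
ee_pos: [0.522, 0.3845, 0.0698]
ft_force: [0.5, 0.0, -2.0]
```

```bash
python3 -m pendant '[[0,0.0008,0.0005,0],[0,0,0,0],[0,0,0,0]]'|grep -E "ft|ee_"
python3 -m pendant '[[0,0,0.0005,0],[0,0,0,0],[0,0,0,0]]'|grep -E "ft|ee_"
python3 -m pendant '[[0,0,0.0005,0],[0,0,0,0],[0,0,0,0]]'|grep -E "ft|ee_"
```

```text
ee_pos: [0.5221, 0.3836, 0.0692]
ft_force: [-0.3, -0.8, -1.6]
ee_pos: [0.5221, 0.3836, 0.0687]
ft_force: [-0.4, -0.1, -1.3]
ee_pos: [0.5223, 0.3837, 0.0684]
ft_force: [-0.9, 0.4, 0.6]
```

```bash
python3 -m pendant '[[0,0,0.0002,0],[0,0,0,0],[0,0,0,0],[0,0,0,0],[0,0,0,0]]' 0.8 | grep -E "width|ft"
python3 -m pendant '[[0,0,-0.01,0],[0,0,-0.025,0],[0,0,-0.035,0],[0,0,-0.035,0],[0,0,-0.026,0],[0,0,0,0],[-0.003,0.01,0,0],[-0.006,0.025,0,0]]' >/dev/null
python3 -m pendant '[[-0.007,0.035,0,0],[-0.007,0.035,0,0],[-0.007,0.035,0,0],[-0.007,0.035,0,0],[-0.007,0.035,0,0],[-0.007,0.035,0,0],[-0.007,0.035,0,0],[-0.007,0.035,0,0]]' 0.9 >/dev/null
python3 -m pendant '[[-0.007,0.035,0,0],[-0.007,0.035,0,0],[-0.007,0.035,0,0],[-0.007,0.035,0,0],[-0.007,0.035,0,0],[-0.007,0.035,0,0],[-0.007,0.035,0,0],[-0.007,0.035,0,0]]' >/dev/null
python3 -m pendant '[[-0.007,0.035,0,0],[-0.007,0.035,0,0],[-0.005,0.035,0,0],[-0.003,0.035,0,0],[-0.001,0.025,0,0],[0,0.01,0,0],[0,0,0,0],[0,0,0,0]]'|grep -E "ee_|width"
python3 - <<'E'
from h import *
go(.4624,-.3983,.0565,.108)
c=r.camera('wrist');go(.4624,-.3983,.0565,.108)
o=r.outline_of('jar_mid','wrist')
if o: m=o[0]['mask'];print(o[0]['bbox'],fitmask(c,m,SH['jar_mid'],[.4623,-.3983],.003))
E
```

```text
ft_force: [0.5, 0.8, 0.2]
width: 0.0686
ee_pos: [0.4605, -0.3965, 0.1983]
width: 0.0784
tool shift mm [  1.8   2.2 141.8] turn(after) -0.002 yaw now 0.106 tcp [ 0.4605 -0.3965  0.1983] t 55.7
tool shift mm [  1.1   2.9 142.1] turn(after) -0.000 yaw now 0.108 tcp [ 0.461  -0.3957  0.1986] t 55.8
[323.6, 193.8, 55.0, 69.3] (array([ 0.46243231, -0.39817757]), np.float64(0.04788557213930348))
```

```bash
python3 -m pendant '[[0.0015,0.0024,0.02,0],[0,0,0.035,0],[0,0,0.035,0],[0,0,0.025,0],[0,0,0.017,0],[0,0,0.009,0],[0,0,0,0],[0,0,0,0]]' |grep -E "ft|ee_"
python3 -m pendant '[[0,0,0,0],[0,0,0,0],[0,0,0,0],[0,0,0,0],[0,0,0,0],[0,0,0,0],[0,0,0,0]]' 0 25 |grep -vE rot
python3 -m pendant '[[0,0,-0.005,0],[0,0,-0.012,0],[0,0,-0.025,0],[0,0,-0.03,0],[0,0,-0.03,0],[0,0,-0.025,0],[0.001,-0.01,-0.015,0],[0.004,-0.02,0,0]]' |grep ee_
python3 -c "
from h import *
go(.471,.3215,.2,.108)"
```

```text
ee_pos: [0.4634, -0.399, 0.0589]
ft_force: [0.4, -0.8, 0.2]
time: 57.05
ee_pos: [0.4631, -0.3995, 0.0587]
ft_force: [-1.3, 2.2, 6.0]
width: 0.0555
grip_force: 25.0
ee_pos: [0.4647, -0.3717, 0.2042]
tool shift mm [  77.6 -688.9    1.1] turn(after) -0.005 yaw now 0.103 tcp [ 0.4647 -0.3717  0.2042] t 57.7
```

```bash
python3 -m pendant '[[0.004,-0.035,0,0],[0.004,-0.035,0,0],[0.004,-0.035,0,0],[0.004,-0.035,0,0],[0.004,-0.035,0,0],[0.004,-0.035,0,0],[0.004,-0.035,0,0],[0.004,-0.035,0,0]]' >/dev/null
python3 -m pendant '[[0.004,-0.035,0,0],[0.004,-0.035,0,0],[0.004,-0.035,0,0],[0.004,-0.035,0,0],[0.004,-0.035,0,0],[0.004,-0.035,0,0],[0.004,-0.035,0,0],[0.004,-0.035,0,0]]' >/dev/null
python3 -m pendant '[[0.004,-0.035,0,0],[0.005,-0.035,0,0],[0.003,-0.02,0,0],[0.002,-0.008,0,0],[0,0,0,0],[0,0,0,0],[0,0,0,0]]' |grep -E "ee_|width"
python3 -c "
from h import *
go(.4715,.3213,.07,.108)
r.camera('wrist');go(.4715,.3213,.07,.108)"
```

```text
ee_pos: [0.4721, 0.2918, 0.1998]
width: 0.0557
tool shift mm [  2.6 -29.6 129.8] turn(after) -0.003 yaw now 0.105 tcp [0.4721 0.2918 0.1998] t 59.6
tool shift mm [  2.4 -29.7 129.9] turn(after) -0.003 yaw now 0.105 tcp [0.4722 0.2917 0.2   ] t 59.7
```

```bash
python3 -m pendant '[[0.001,-0.015,0,0],[0.0012,-0.0147,0,0],[0,0,0,0],[0,0,0.015,0],[0,0,0.03,0],[0,0,0.03,0],[0,0,0.025,0],[0,0,0.02,0]]' >/dev/null
python3 -m pendant '[[0,0,0.009,0],[0,0,0,0],[0,0,0,0],[0,0,0,0]]'|grep -E "ft|ee_"
python3 -c "
from h import *
go(.4715,.3213,.0655,.108)
r.camera('top');go(.4715,.3213,.0655,.108)"
```

```text
ee_pos: [0.4719, 0.3234, 0.0726]
ft_force: [-0.1, 0.4, -2.1]
tool shift mm [-0.6  2.   7.1] turn(after) -0.002 yaw now 0.106 tcp [0.4719 0.3234 0.0726] t 60.7
tool shift mm [-0.7  2.2  7.2] turn(after) -0.002 yaw now 0.106 tcp [0.4719 0.3235 0.0727] t 60.7
```

```bash
python3 -m pendant '[[-0.0004,0.0018,0.002,0],[0,0,0.002,0],[0,0,0.001,0],[0,0,0,0],[0,0,0,0]]'|grep -E "ft|ee_"
python3 -m pendant '[[0,0,0.0008,0],[0,0,0,0],[0,0,0,0]]'|grep -E "ft|ee_"
python3 -m pendant '[[0,0,0.0008,0],[0,0,0,0],[0,0,0,0]]'|grep -E "ft|ee_"
```

```text
ee_pos: [0.4707, 0.3213, 0.066]
ft_force: [1.2, 0.3, -2.4]
ee_pos: [0.4709, 0.3214, 0.0657]
ft_force: [-1.5, -2.3, 4.9]
ee_pos: [0.4709, 0.3215, 0.0657]
ft_force: [-4.9, -4.6, 14.5]
```

Contact. I'll release, lift and check.

```bash
python3 -m pendant '[[0,0,-0.001,0],[0,0,0,0],[0,0,0,0],[0,0,0,0],[0,0,0,0],[0,0,0,0]]' 0.95 | grep -E "width|ft"
python3 -m pendant '[[0,0,-0.01,0],[0,0,-0.025,0],[0,0,-0.035,0],[0,0,-0.035,0],[0,0,-0.025,0],[0,0,0,0],[0,0,0,0]]' | grep -E "ee_|width"
python3 - <<'E'
from h import *
c=r.camera('wrist');cv2.imwrite('pics/fin.png',c['img'][:,:,::-1])
for t,p in dict(can_mid=[.5225,.3825],bottle_mid=[.5395,.2705],jar_mid=[.4705,.321]).items():
    o=r.outline_of(t,'wrist')
    if o: m=o[0]['mask'];print(t,round(o[0]['score'],2),np.round(o[0]['bbox']),fitmask(c,m,SH[t],p,.01),*[x.round(4) for x in fitbox(c,m,SH[t],p,.01)])
print(st()[0]['ee_pos'],st()[0]['time'])
a=r.camera('top')['img'];cv2.imwrite('pics/fint.png',cv2.resize(a[140:300,120:540,::-1],None,fx=1.9,fy=1.9,interpolation=cv2.INTER_CUBIC))
E
```

```text
ft_force: [1.2, -0.1, 0.3]
width: 0.081
ee_pos: [0.4714, 0.3219, 0.1975]
width: 0.0825
can_mid 0.6 [260. 140.  67.  61.] (array([0.52110146, 0.38304819]), np.float64(0.057949029126213594)) [0.5213 0.3828] [-1.311  -0.3408  1.7394  0.4611]
bottle_mid 0.9 [378. 135.  52.  47.] (array([0.53809611, 0.27160759]), np.float64(0.056719468574348494)) [0.5381 0.2706] [-0.6651 -0.3568  0.484   0.4138]
jar_mid 0.97 [321. 200.  59.  71.] (array([0.4703465 , 0.32148889]), np.float64(0.08637469586374696)) [0.4692 0.3212] [-0.7943 -0.8919  0.7945  0.8103]
[0.47025308 0.32084124 0.19426817] 62.9333
```

View pics/fin.png

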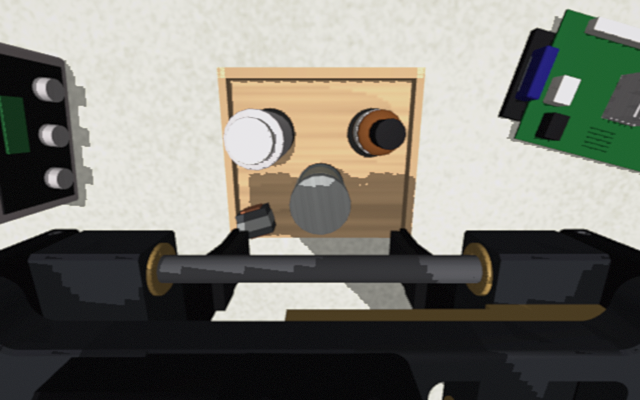

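View pics/fint.png

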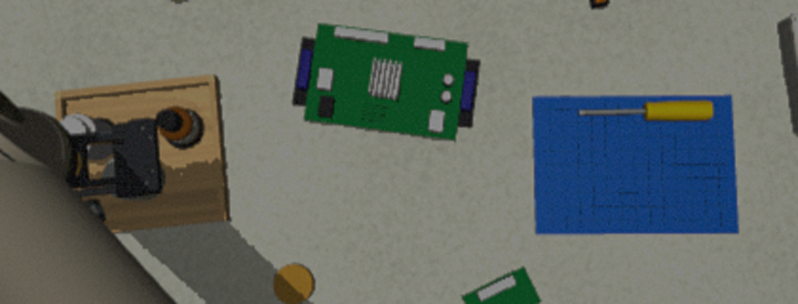

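The final pictures show the can (260,140), bottle (378,135) and jar (321,200) upright, within about 1 mm of where they started. The heatsink is on its pad, and the transformer and screwdriver are untouched. The gripper is clear of everything.

```bash
python3 -c "
from bench import r
print(r.close_job())"
```

```text
the job is handed in; nothing more can be done
None
```

The job is done and handed in at about 63 s: the heatsink sits flat and square on the pad with its fins along the longer side, the can, bottle and jar stand upright within about 1 mm of their starting spots by camera, and the transformer and screwdriver were left alone.

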